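Refit the coin-lock drive gear

ROBOT

A 6-joint arm with a two-finger parallel gripper is mounted at the origin on the work surface. World frame = base frame: x ahead of the robot, y to its left, z up, the work surface at z = 0. Lengths are in mm, angles in rad, forces in N, time in s.
With the tool pointing down it reaches from about 275 to 750 mm from the base axis. Payload 10.2 kg.
Tool frame: the origin (TCP) lies at the very end of the fingers, on their centre line; the grasp point (between the pads) lies 19 mm behind it; x points along the fingers, z is the direction in which the jaws open and shut, and the axes are right-handed (so a half turn about x gives the same grasp; the last joint's range is limited). The gripper opens to 85 mm and grips with 20 to 120 N. Pads are 22 mm wide; open, the fingers measure 114 mm over their backs; the gripper's body (76 mm by 85 mm) begins 54 mm behind the grasp point. The pads swing forward as they close: fully open they stand 13 mm farther back than shut.
Start: joints at [1.043, 0.313, 1.498, -0, 1.331, -0.223], TCP at [157.567, 500.803, 231.294] pointing down, gripper open.
Joint ranges: [-2.94, 2.94], [-0.97, 2.17], [0.19, 2.56], [-1.23, 4.37], [0.02, 3.11], [-2.88, 2.88]. Speed limits (rad/s): [2.39, 2.39, 3.01, 3.14, 3.14, 3.14].

INTERFACE

Orientations are given as a unit quaternion [w, x, y, z].
In Python, from rig import sense, vision, job gives the robot as it stands. The module is installed in compiled form; this text tells all that it offers.
- The arm moves only by the shell command python3 -m pendant 'ROWS' [FORCE]. ROWS is JSON, a list of rows, each a list of 7 numbers: the turn, a rotation vector about the tool's x, y, z in rad, then the shift along the tool's x, y, z in cm, then the opening, from 0 (shut) to 1 (fully open). A call has exactly 5 rows; each row is the pose to reach, as a shift and turn from the pose commanded when the call began, along the tool's axes at that moment; what a row does not reach only later rows make up. A row lasts 1/8 s, in which the tool goes at most 62.5 mm and 10.7 degrees, less where a joint would pass 70% of its speed; a pose out of reach is approached as far as the arm can. A call with a gripper value outside its range is refused whole. The fingers move at their own pace and stop on an object; FORCE is the grip in N (left out, the last holds). Time passes only in rows, so rows that repeat a pose let the fingers close, or fill a call up. It gives the time, the measured TCP pose, the force and the opening at its end, in the units of the state.
- sense(): the state, without advancing time (a new reading comes with each control period).
- vision.capture(name): name is "side" or "top"; returns the picture (400x640x3 uint8, red, green, blue); there is no depth.
- vision.calibration(name): a dict with "K" (3x3 intrinsics, pixels), "k1" (the pictures are not rectified: a ray, as slopes to the right and down, at radius r is drawn at 1 + k1 r^2 times it, then the intrinsics apply), "extrinsics" (4x4, takes a point from camera to world coordinates). Camera axes: x right, y up, looking along -z (the intrinsics and any distortion apply to the point x, -y, -z); pixel columns grow to the right and rows downward; lengths in mm; the calibration is good to about 2 mm. A picture is of the moment at which its call begins. calibration takes no time and is no camera call.
- job.finish_job(): hands the job in, once; it reports no verdict.
The state is a dict: "time_s": time; "joints": joint angles; "dq": joint speeds; "tau": joint torques, N m; "eef_pos": TCP position; "ee_rot": TCP orientation; "force": force on the tool from outside, world axes, zero at the start; "wrist_torque": the same for the moment, N m; "grip_width": opening from 0.0 (shut) to 1.0 (fully open).
Only numpy, scipy, OpenCV 4.12 (cv2) and the standard library are available. Lean on these libraries where they do the work, as an engineer would, in place of code of your own. Each camera call takes 0.05 s, during which the arm holds its last target.

TASK

Take the stemmed gear from its leaning stand, set it upright on its flat toothed face on the bare table top and let go of it. Then take it again, lower it over the arbor of the lock plate and rock it about its axis as needed until its teeth drop into mesh with the fixed pinion, without forcing it. Leave it fully home and upright on the arbor, let go, and leave the other things on the table alone.

Things in the scene. Friction and masses are not known exactly. Their poses are not given: they have to be found in the camera images.
- gear: loose steel spur gear with a stem, about 0.25 kg. Origin: centre of the disc's flat bottom face; z along the axis to the stem. Disc 12 mm thick, 68 mm across tooth tips, 48 across roots; 12 straight teeth 4.6 mm wide; x points through the middle of a gap (teeth at 15, 45, 75.. degrees). It starts leaning in the stand, z pointing 30 degrees above level towards the stand's -x
- stem (a point): point on the gear's axis 45 mm from its bottom face, a good place to grip: the round stem is 24 mm across and runs from 12 to 64 mm above the bottom face, top closed. Inside, a bore 15 mm across and 60 mm deep opens at the bottom face. Axes as the gear's
- stand: fixed aluminium leaning stand on a base 100 x 90 x 8 mm; origin at its underside. A 60 mm wide back plate leans 30 degrees from upright, facing -x; the gear lies against it, teeth on a ledge 16 mm deep square to the plate, between side cheeks 76 mm apart (14 mm high). Gear origin starts at (0, 0, 48) mm in this frame. Draw the gear out along its stem to clear ledge and cheeks
- mech: fixed grey lock plate 150 x 90 x 10 mm, on the table; origin at the centre of its underside. The arbor stands at x = -30 mm and the pinion at x = +20 mm, both at y = 0; a black latch nose sticks out at its +x end
- seat (a point): point on the arbor's axis on its shoulder, 16 mm above the table: the gear's origin comes here when home. Upright steel arbor 11 mm across, tip 28 mm above this point, last 4 mm tapered; shoulder 28 mm across. Axes as the lock plate's
- pinion: fixed dark steel pinion, cannot turn, 50 mm from the arbor axis; origin at its underside, z up. 8 teeth 4.6 mm wide, 48 mm across tips, 28 across roots; x points through a tooth. Toothed top 14 mm above the seat: the bore is on the arbor before teeth meet; the gear sinks only when a tooth of one faces a gap of the other on the line of centres (play about 2 degrees each way)
- canister: bystander: round aluminium screw-top canister 68 mm across, 86 mm tall; origin under its centre
- padlock: bystander: blue enamel padlock lying flat, body 44 x 40 mm, 26 mm thick, with a steel shackle; origin under the body's centre
- cup: bystander: open steel coin return cup 72 mm across, 50 mm tall; origin under its centre
- key: bystander: silver tubular key lying flat along its x, 62 mm long, 9 mm thick; origin under it
Things that resemble listed ones, but are neither listed nor needed, are in the scene too. There is more than one size of the mech; the job needs the smallest.

How it is judged:
By the outcome, as a careful person would: the job done as asked, in the order asked, and still so for the second after the job is handed in, with the robot touching nothing.
It also fails if it takes over 64 s, if anything falls off the work surface, if the arm or the gripper's body presses on something with over 40 N, if the wrist force passes 120 N, or if a joint passes its speed limit or range.

## Working session

There is one attempt and no reset: what is moved stays moved. The work goes in short steps, Python scripts to look and compute and a shell command to move; the robot and the scene stay as the last step left them, time stands still between calls to the robot, and variables do not carry over. Pictures are saved under pics/ and viewed, and the job is handed in when it is done.

```bash
mkdir -p pics
python3 - <<'E'
from rig import sense, vision
import cv2
s=sense()
for k,v in s.items(): print(k,v)
for n in ("side","top"):
    im=vision.capture(n); cv2.imwrite(f"pics/{n}0.png",im[:,:,::-1])
    c=vision.calibration(n); print(n,c)
E
```

```text
time_s 0.0
joints [ 1.04261790e+00  3.13465039e-01  1.49847562e+00 -3.43014115e-05
  1.33099909e+00 -2.23418876e-01]
dq [-0.00025919 -0.00046072 -0.00014803  0.0002044   0.00125677  0.00082402]
tau [ 5.02076873e-04 -4.12255275e+01 -2.59746248e+01 -1.87016603e-04
  4.08823136e-03 -1.04067675e-05]
eef_pos [157.42190431 500.55668416 230.71287705]
ee_rot [ 0.56966768 -0.41851365  0.57053205  0.4181127 ]
force [-0.04262085 -0.13610516  0.6595285 ]
wrist_torque [-0.01455748  0.00649358 -0.00602172]
grip_width 0.9967035403748354
side {'K': array([[438.8769798 ,   0.        , 316.60923289],
       [  0.        , 438.8769798 , 199.07947967],
       [  0.        ,   0.        ,   1.        ]]), 'k1': -0.09717829802210155, 'extrinsics': array([[ 9.51899691e-01,  2.37210130e-01, -1.93954459e-01,
         3.01882849e+02],
       [-3.06402117e-01,  7.41392450e-01, -5.97038506e-01,
        -7.25842558e+02],
       [ 2.17278995e-03,  6.27748826e-01,  7.78412930e-01,
         9.51150577e+02],
       [ 0.00000000e+00,  0.00000000e+00,  0.00000000e+00,
         1.00000000e+00]])}
top {'K': array([[366.0490726 ,   0.        , 323.2600728 ],
       [  0.        , 366.0490726 , 207.76752386],
       [  0.        ,   0.        ,   1.        ]]), 'k1': -0.06529044140359981, 'extrinsics': array([[ 9.78371998e-03,  9.87010105e-01, -1.60360005e-01,
         3.52050797e+02],
       [-9.99819302e-01,  1.22696937e-02,  1.45195777e-02,
        -2.80254626e+01],
       [ 1.62985381e-02,  1.60188973e-01,  9.86951798e-01,
         1.08501722e+03],
       [ 0.00000000e+00,  0.00000000e+00,  0.00000000e+00,
         1.00000000e+00]])}
```

View pics/side0.png

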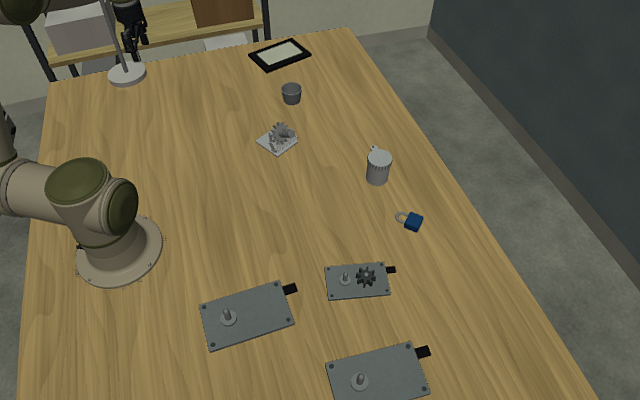

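View pics/top0.png

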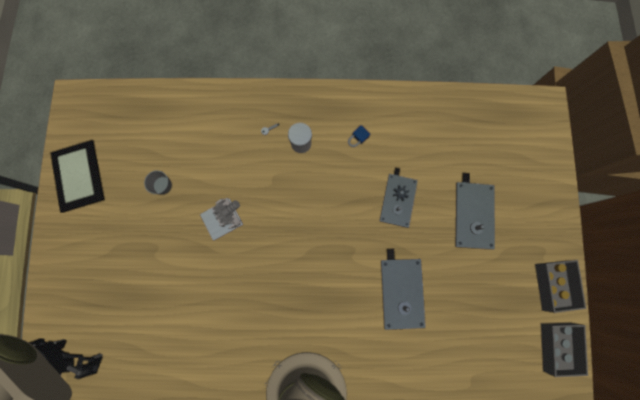

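The top view shows the stand with the gear at about (222,217) and the smallest plate, the only one with a pinion, at (398,200). The side view has them at (277,140) and (358,281). Next I'll zoom in.

Run:
```python
import cv2, numpy as np
t=cv2.imread("pics/top0.png"); s=cv2.imread("pics/side0.png")
def z(im,x,y,w,h,f): return cv2.resize(im[y:y+h,x:x+w],None,fx=f,fy=f,interpolation=cv2.INTER_CUBIC)
a=np.hstack([z(t,192,185,60,60,6.5),z(t,370,165,60,60,6.5)])
b=np.hstack([z(s,247,110,60,60,6.5),z(s,320,250,80,60,6.5)])
b=b[:,:780] if b.shape[1]>=780 else b
cv2.imwrite("pics/za.png",a)
cv2.imwrite("pics/zb.png",np.hstack([z(s,247,110,60,55,6),z(s,320,250,72,55,6)]))
```

```text
(no output)
```

View pics/za.png

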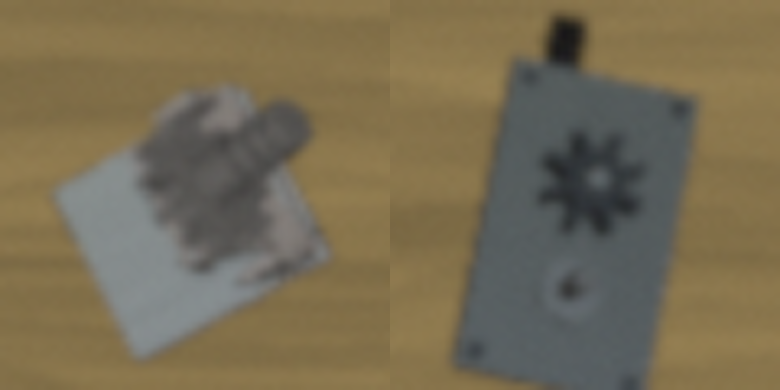

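View pics/zb.png

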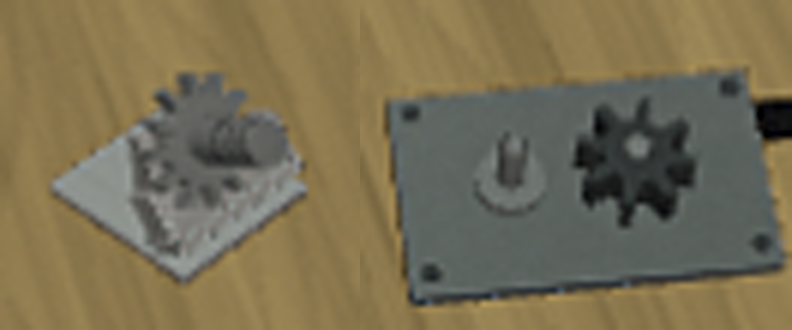

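```bash
cat > h.py <<'E'
import numpy as np, cv2
from rig import vision
from scipy.spatial.transform import Rotation as R
C={n:vision.calibration(n) for n in("side","top")}
def ray(n,uv):
    c=C[n];K=c["K"];uv=np.atleast_2d(np.array(uv,float))
    d=np.array([c["k1"],0,0,0,0.])
    p=cv2.undistortPoints(uv[:,None,:],K,d,None,None)[:,0] if False else cv2.undistortPointsIter(uv[:,None,:],K,d,None,None,(3,50,1e-10))[:,0]
    E=c["extrinsics"]; v=np.c_[p[:,0],-p[:,1],-np.ones(len(p))]@E[:3,:3].T
    return E[:3,3],v/np.linalg.norm(v,axis=1)[:,None]
def plane(n,uv,z):
    o,v=ray(n,uv); return o+v*((z-o[2])/v[:,2])[:,None]
def proj(n,P):
    c=C[n];E=c["extrinsics"];q=(np.atleast_2d(P)-E[:3,3])@E[:3,:3]
    p=np.c_[q[:,0]/-q[:,2],-q[:,1]/-q[:,2]]; r2=(p**2).sum(1)[:,None]; p=p*(1+c["k1"]*r2)
    return p@c["K"][:2,:2].T+c["K"][:2,2]
def tri(a,b):
    o1,v1=ray("side",a);o2,v2=ray("top",b);v1=v1[0];v2=v2[0]
    A=np.c_[v1,-v2];t=np.linalg.lstsq(A,o2-o1,rcond=None)[0]
    p,q=o1+t[0]*v1,o2+t[1]*v2
    return (p+q)/2,np.linalg.norm(p-q)
def fit(model,obs,yaw0,c0):
    # model pts (local), obs world pts (xy); rigid planar fit
    from scipy.optimize import least_squares
    m=np.array(model,float)[:,:2];o=np.array(obs)[:,:2]
    mc,oc=m.mean(0),o.mean(0);a=m-mc;b=o-oc
    y=np.arctan2((a[:,0]*b[:,1]-a[:,1]*b[:,0]).sum(),(a*b).sum())
    Rm=np.array([[np.cos(y),-np.sin(y)],[np.sin(y),np.cos(y)]])
    t=oc-Rm@mc; return t,y,np.linalg.norm(m@Rm.T+t-o,axis=1)
E
python3 - <<'E'
from h import *
print(np.abs(proj("side",plane("side",[[100,300]],5))))
# stand corners
T=lambda x,y:(x/6.5+192-.42,y/6.5+185-.42)
st=[T(53,190),T(138,360),T(330,255)]
S=lambda x,y:(x/6+247-.42,y/6+110-.42)
ss=[S(52,187),S(183,282),S(306,190)]
A=plane("top",st,8);B=plane("side",ss,8);print(A.round(1));print(B.round(1))
for P in (A,B):print(np.linalg.norm(P[0]-P[1]),np.linalg.norm(P[1]-P[2]))
# mech corners: order
M=lambda x,y:((x-390)/6.5+370-.42,y/6.5+165-.42)
mt=[M(513,57),M(699,97),M(648,390),M(455,366)]
N=lambda x,y:((x-360)/6+320-.42,y/6+250-.42)
ms=[N(388,100),N(744,70),N(784,265),N(413,300)]
A=plane("top",mt,10);B=plane("side",ms,10);print(A.round(1));print(B.round(1))
for P in (A,B):print([np.linalg.norm(P[i]-P[(i+1)%4]).round(1) for i in range(4)])
print("arbor shoulder top",plane("top",[M(572,290)],16),"side",plane("side",[N(510,186)],16), "tip", plane("top",[M(568,288)],44),plane("side",[N(511,140)],44))
print("pinion", plane("top",[M(592,183)],30),plane("side",[N(636,158)],30))
E
```

```text
[[100. 300.]]
[[504.2 324.    8. ]
 [427.  280.3   8. ]
 [476.  195.1   8. ]]
[[426.8 277.    8. ]
 [474.1 189.6   8. ]
 [551.2 234.4   8. ]]
88.71534476725333 98.3100976053996
99.42044128840396 89.19435194451452
[[ 635.1 -241.1   10. ]
 [ 617.3 -328.4   10. ]
 [ 479.2 -300.3   10. ]
 [ 489.3 -211.5   10. ]]
[[ 489.3 -211.5   10. ]
 [ 634.  -243.4   10. ]
 [ 614.  -330.5   10. ]
 [ 470.2 -299.5   10. ]]
[np.float64(89.1), np.float64(141.0), np.float64(89.4), np.float64(148.8)]
[np.float64(148.2), np.float64(89.3), np.float64(147.1), np.float64(90.0)]
arbor shoulder top [[ 524.1901552  -264.92240865   16.        ]] side [[ 521.89473904 -267.04994277   16.        ]] tip [[ 520.56231114 -256.93929116   44.        ]] [[ 522.60625893 -261.90593183   44.        ]]
pinion [[ 571.38761611 -272.16384555   30.        ]] [[ 570.30237588 -277.61302636   30.        ]]
```

Run:
```python
from h import *
from rig import sense
T=lambda x,y:(x/6.5+192-.42,y/6.5+185-.42)
S=lambda x,y:(x/6+247-.42,y/6+110-.42)
print("stem end tri",tri(S(268,137),T(290,124)))
y=np.radians(-61.65);c30=np.cos(np.pi/6)
a=np.array([c30*np.cos(y),c30*np.sin(y),.5]);O=np.array([489.3,257,48.])
for d in (0,12,45,64):
    P=O+a*d;t=proj("top",P)[0];s=proj("side",P)[0]
    print(d,P.round(1),((t-[191.58,184.58])*6.5).round(),((s-[246.58,109.58])*6).round())
s=sense();q=s["ee_rot"];r=R.from_quat([q[1],q[2],q[3],q[0]]);print(r.as_matrix().round(3))
for p in ([480,0,0],[500,-60,0],[157,500,0]):print(p,proj("top",p),proj("side",p))
```

```text
stem end tri (array([523.83750309, 199.2110076 ,  82.9812218 ]), np.float64(0.8206780734462029))
0 [489.3 257.   48. ] [173. 212.] [173. 129.]
12 [494.2 247.9  54. ] [191. 200.] [187. 130.]
45 [507.8 222.7  70.5] [240. 164.] [224. 132.]
64 [515.6 208.2  80. ] [270. 143.] [246. 133.]
[[-0.001 -0.954  0.3  ]
 [-0.001  0.3    0.954]
 [-1.     0.    -0.001]]
[480, 0, 0] [[308.3484478  223.59291118]] [[296.66669083 205.14332021]]
[500, -60, 0] [[328.51863073 217.18447674]] [[310.08388136 220.13032019]]
[157, 500, 0] [[134.15045295 332.05532603]] [[162.42787806 116.13101244]]
```

Run:
```python
import cv2, numpy as np
from h import *
t=cv2.imread("pics/top0.png"); s=cv2.imread("pics/side0.png")
y=np.radians(-61.65);c30=np.cos(np.pi/6)
a=np.array([c30*np.cos(y),c30*np.sin(y),.5]);O=np.array([489.3,257,48.])
def z(im,n,x,y,w,h,f):
    c=cv2.resize(im[y:y+h,x:x+w],None,fx=f,fy=f,interpolation=cv2.INTER_CUBIC).astype(float)
    g=np.clip((c-60)*1.8,0,255).astype(np.uint8)
    for d in (0,12,64):
        p=(proj(n,O+a*d)[0]-[x-.5,y-.5])*f; cv2.circle(g,tuple(int(v) for v in p),3,(0,0,255),-1)
    return g
cv2.imwrite("pics/zc.png",np.hstack([z(t,"top",198,190,45,55,8.8),z(s,"side",255,115,45,55,8.8)]))
```

```text
(no output)
```

View pics/zc.png

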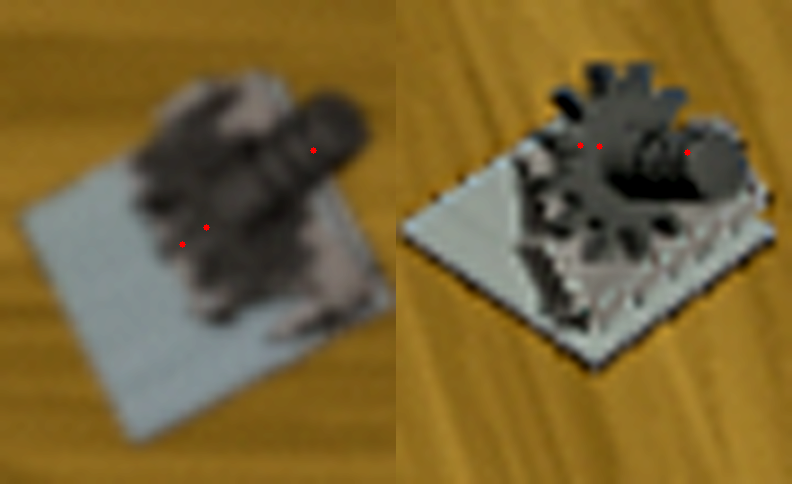

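```bash
cat >> h.py <<'E'
from rig import sense
def pose():
    s=sense();q=s["ee_rot"];return np.array(s["eef_pos"]),R.from_quat([q[1],q[2],q[3],q[0]]),s
def row(Pt,Rt=None):
    p,r,s=pose(); Rt=r if Rt is None else Rt
    t=(r.inv()*Rt).as_rotvec(); d=r.inv().apply(np.array(Pt)-p)/10
    print("t",round(s["time_s"],2),"pos",p.round(1),"F",np.round(s["force"],1),"grip",round(s["grip_width"],3))
    print("turn",t.round(3).tolist(),"shift cm",d.round(2).tolist(),"deg",np.degrees(np.linalg.norm(t)).round(1))
def axes(x,z):
    x=np.array(x,float);x/=np.linalg.norm(x);z=np.array(z,float);z-=x*(x@z);z/=np.linalg.norm(z)
    return R.from_matrix(np.c_[x,np.cross(z,x),z])
y=np.radians(-61.65);c30=np.cos(np.pi/6)
a=np.array([c30*np.cos(y),c30*np.sin(y),.5]);O=np.array([497,249,48.5])
Rg=axes(-a,[.88,.475,0])
E
python3 - <<'E'
from h import *
row([560,130,200],Rg)
E
```

```text
t 0.1 pos [157.5 500.6 230.8] F [-0.6  0.   0.4] grip 0.999
turn [0.697, -0.404, 0.993] shift cm [3.1, -49.52, -23.27] deg 73.3
```

```bash
python3 -m pendant '[[0.12,-0.07,0.17,0.5,-5.5,-2.6,1],[0.2,-0.12,0.3,1,-11,-5.2,1],[0.28,-0.16,0.4,1.4,-16.5,-7.8,1],[0.36,-0.2,0.5,1.7,-22,-10.4,1],[0.42,-0.24,0.6,2,-27.5,-13,1]]' 60
python3 - <<'E'
from h import *
row([560,130,200],Rg)
p,r,s=pose();print(s["joints"])
E
```

```text
time_s: 0.72
eef_pos: [382.2, 292.5, 211.5]
ee_rot: [0.559, -0.053, 0.669, 0.487]
force: [1.3, 2.0, 0.5]
grip_width: 0.996
t 0.72 pos [382.2 292.5 211.5] F [1.3 2.  0.5] grip 0.996
turn [0.274, -0.161, 0.391] shift cm [-13.36, -20.06, 0.71] deg 28.9
[ 0.11415406  0.3418399   1.65356577  0.53844648  1.52774488 -0.84397736]
```

```bash
python3 -m pendant '[[0.07,-0.04,0.1,-3.4,-5,0.2,1],[0.14,-0.08,0.2,-6.8,-10,0.4,1],[0.21,-0.12,0.3,-10,-15,0.5,1],[0.274,-0.161,0.39,-13.36,-20.06,0.7,1],[0.274,-0.161,0.39,-13.36,-20.06,0.7,1]]'
python3 - <<'E'
from h import *
row(O+a*116,Rg)
p,r,s=pose();print(s["joints"])
E
```

```text
time_s: 1.35
eef_pos: [560.7, 128.7, 197.2]
ee_rot: [0.507, 0.194, 0.681, 0.491]
force: [-1.0, 0.2, -0.8]
grip_width: 1.003
t 1.35 pos [560.7 128.7 197.2] F [-1.   0.2 -0.8] grip 1.003
turn [-0.004, 0.001, 0.0] shift cm [7.63, -6.07, 0.13] deg 0.2
[-0.27350475  0.77520442  1.19305545  0.73152869  1.93972387 -0.77550679]
```

```bash
python3 -m pendant '[[0,0,0,2.5,-2,0,1],[0,0,0,5,-4,0,1],[0,0,0,7.6,-6.07,0.13,1],[0,0,0,7.6,-6.07,0.13,1],[0,0,0,7.6,-6.07,0.13,1]]'
python3 - <<'E'
from h import *
row(O+a*26,Rg)
p,r,s=pose();print(s["joints"])
t=vision.capture("top");s=vision.capture("side")
f=8
A=cv2.resize(t[175:245,198:248],None,fx=f,fy=f,interpolation=2);B=cv2.resize(s[105:175,255:305],None,fx=f,fy=f,interpolation=2)
cv2.imwrite("pics/pre.png",np.hstack([A,B])[:,:,::-1])
E
```

```text
time_s: 1.98
eef_pos: [543.9, 163.6, 111.3]
ee_rot: [0.508, 0.19, 0.68, 0.493]
force: [0.8, 0.1, 0.4]
grip_width: 1.0
t 1.98 pos [543.9 163.6 111.3] F [0.8 0.1 0.4] grip 1.0
turn [0.004, -0.002, 0.005] shift cm [8.98, -0.52, -0.06] deg 0.4
[-0.22645528  0.84750042  1.30724027  0.72129975  1.77060007 -0.88153791]
```

View pics/pre.png

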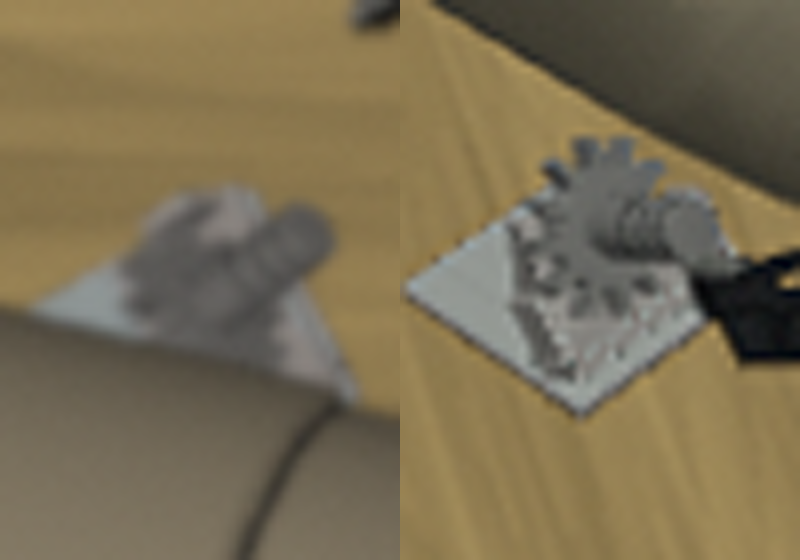

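The side view shows the stem face at (692,232) in the crop and a finger beside it; the top view is half hidden by the forearm. The stem is still in line with the approach, so I'll advance along it.

```bash
python3 -m pendant '[[0,0,0,2.5,-0.3,0,1],[0,0,0,5,-0.5,0,1],[0,0,0,7.2,-0.5,0,1],[0,0,0,9,-0.5,-0.05,1],[0,0,0,9,-0.5,-0.05,1]]'
python3 - <<'E'
from h import *
row(O+a*26,Rg)
s=vision.capture("side");t=vision.capture("top")
f=8
A=cv2.resize(t[175:245,198:248],None,fx=f,fy=f,interpolation=2);B=cv2.resize(s[105:175,255:305],None,fx=f,fy=f,interpolation=2)
cv2.imwrite("pics/pre2.png",np.hstack([A,B])[:,:,::-1])
E
```

```text
time_s: 2.7
eef_pos: [506.8, 230.0, 60.4]
ee_rot: [0.507, 0.19, 0.681, 0.493]
force: [0.4, 0.6, 0.3]
grip_width: 0.998
t 2.7 pos [506.8 230.   60.4] F [0.4 0.6 0.3] grip 0.998
turn [0.002, -0.003, 0.004] shift cm [-0.15, 0.04, 0.04] deg 0.3
```

View pics/pre2.png

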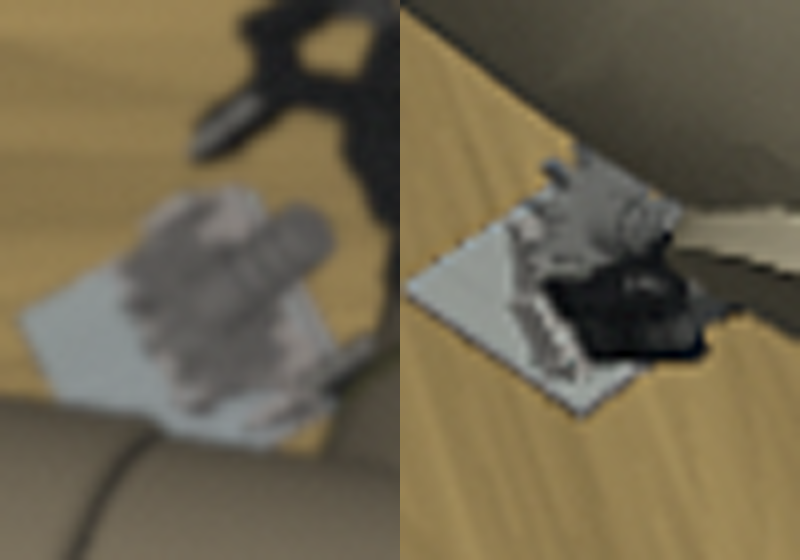

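In the top view the open fingertips sit at (205,145) and (345,375). Their midpoint (275,260) lies on the stem line, so I'll close.

```bash
python3 -m pendant '[[0,0,0,0,0,0,0.5],[0,0,0,0,0,0,0.1],[0,0,0,0,0,0,0],[0,0,0,0,0,0,0],[0,0,0,0,0,0,0]]' 60
python3 - <<'E'
from h import *
row(O+a*86,Rg)
E
```

```text
time_s: 3.42
eef_pos: [507.3, 229.3, 60.4]
ee_rot: [0.508, 0.19, 0.681, 0.493]
force: [1.2, -3.1, 1.7]
grip_width: 0.261
t 3.42 pos [507.3 229.3  60.4] F [ 1.2 -3.1  1.7] grip 0.261
turn [0.002, -0.002, 0.004] shift cm [-6.08, 0.06, 0.02] deg 0.3
```

```bash
python3 -m pendant '[[0,0,0,-0.5,0,0,0],[0,0,0,-1.5,0,0,0],[0,0,0,-3,0,0,0],[0,0,0,-5,0,0,0],[0,0,0,-7,0,0,0]]'
python3 - <<'E'
from h import *
row([480,-20,140],axes([0,0,-1],[.88,.475,0]))
s=vision.capture("side");t=vision.capture("top")
print(pose()[2]["joints"])
cv2.imwrite("pics/w.png",np.hstack([cv2.resize(t[150:250,190:290],None,fx=4,fy=4,interpolation=2),cv2.resize(s[90:190,245:345],None,fx=4,fy=4,interpolation=2)])[:,:,::-1])
E
```

```text
time_s: 4.05
eef_pos: [536.8, 174.9, 96.3]
ee_rot: [0.508, 0.19, 0.681, 0.492]
force: [0.4, 0.1, -3.1]
grip_width: 0.26
t 4.05 pos [536.8 174.9  96.3] F [ 0.4  0.1 -3.1] grip 0.26
turn [0.003, -0.0, -1.042] shift cm [-14.67, -3.48, -14.29] deg 59.7
[-0.21261673  0.85593932  1.33697363  0.72769855  1.73203579 -0.89758739]
```

View pics/w.png

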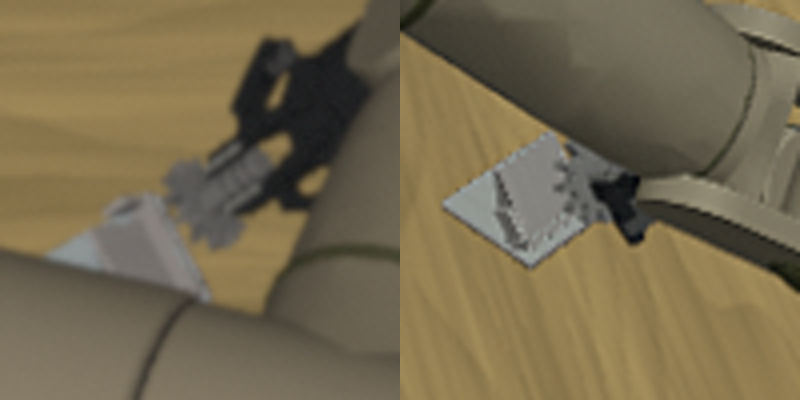

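The gear is held and clear of the stand. Next I'll turn it upright over bare table.

```bash
python3 -m pendant '[[0,0,0,-4,0,-1,0],[0,0,-0.15,-8,0,-4,0],[0,0,-0.32,-12,-1,-8,0],[0,0,-0.5,-14,-2.5,-12,0],[0,0,-0.67,-14.67,-3.5,-14.3,0]]'
python3 - <<'E'
from h import *
row([480,-20,140],axes([0,0,-1],[.88,.475,0]))
E
```

```text
time_s: 4.78
eef_pos: [478.6, -20.6, 139.5]
ee_rot: [0.643, -0.046, 0.705, 0.296]
force: [-0.4, 0.4, -1.8]
grip_width: 0.257
t 4.78 pos [478.6 -20.6 139.5] F [-0.4  0.4 -1.8] grip 0.257
turn [0.001, 0.001, -0.367] shift cm [-0.06, 0.01, 0.15] deg 21.0
```

```bash
python3 -m pendant '[[0,0,-0.18,0,0,0,0],[0,0,-0.367,0,0,0.1,0],[0,0,-0.367,-2,3,0.1,0],[0,0,-0.367,-2.5,5,0.1,0],[0,0,-0.367,-3,7,0.1,0]]'
python3 - <<'E'
from h import *
row([480,-20,34],axes([0,0,-1],[.88,.475,0]))
E
```

```text
time_s: 5.4
eef_pos: [453.5, 30.1, 192.5]
ee_rot: [0.685, -0.172, 0.686, 0.176]
force: [-0.1, -1.8, -2.5]
grip_width: 0.259
t 5.4 pos [453.5  30.1 192.5] F [-0.1 -1.8 -2.5] grip 0.259
turn [0.002, 0.0, -0.007] shift cm [15.81, -5.78, -0.06] deg 0.4
```

```bash
python3 -m pendant '[[0,0,-0.007,4,-2,0,0],[0,0,-0.007,8,-4,0,0],[0,0,-0.007,12,-5.8,-0.06,0],[0,0,-0.007,15,-5.8,-0.06,0],[0,0,-0.007,15.2,-5.8,-0.06,0]]'
python3 - <<'E'
from h import *
row([480,-20,26],axes([0,0,-1],[.88,.475,0]))
p,r,s=pose();print(proj("top",[480,-20,10]),proj("side",[480,-20,10]))
s=vision.capture("side");t=vision.capture("top")
cv2.imwrite("pics/d.png",np.hstack([cv2.resize(t[190:250,280:340],None,fx=6,fy=6,interpolation=2),cv2.resize(s[175:235,270:330],None,fx=6,fy=6,interpolation=2)])[:,:,::-1])
E
```

```text
time_s: 6.02
eef_pos: [479.6, -20.6, 38.4]
ee_rot: [0.684, -0.173, 0.687, 0.175]
force: [0.6, 0.1, -2.9]
grip_width: 0.259
t 6.03 pos [479.6 -20.6  38.4] F [ 0.6  0.1 -2.9] grip 0.259
turn [0.002, -0.003, -0.003] shift cm [1.24, 0.03, 0.07] deg 0.3
[[315.03803545 223.27527501]] [[298.6058202 208.4005856]]
```

View pics/d.png

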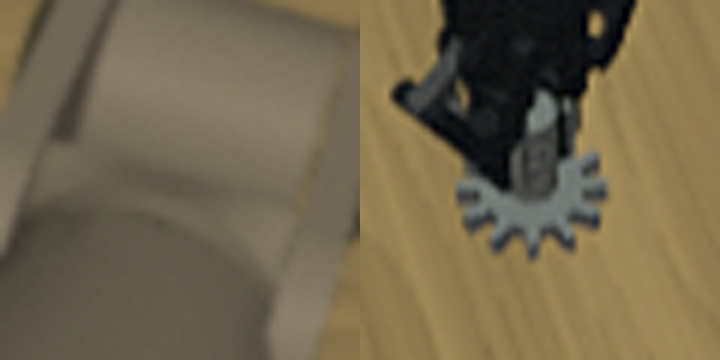

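The side view shows the gear upright in the jaws, hub near crop (533,180) and all teeth clear of the table. I'll lower it until it touches.

```bash
python3 -m pendant '[[0,0,0,0.5,0,0,0],[0,0,0,0.7,0,0,0],[0,0,0,0.8,0,0,0],[0,0,0,0.9,0,0,0],[0,0,0,0.9,0,0,0]]'; sleep 0; python3 -m pendant '[[0,0,0,0.1,0,0,0],[0,0,0,0.2,0,0,0],[0,0,0,0.3,0,0,0],[0,0,0,0.4,0,0,0],[0,0,0,0.4,0,0,0]]'
```

```text
time_s: 6.75
eef_pos: [481.0, -21.0, 31.2]
ee_rot: [0.686, -0.174, 0.685, 0.174]
force: [0.1, -0.1, -3.1]
grip_width: 0.261
time_s: 7.38
eef_pos: [481.0, -21.0, 27.1]
ee_rot: [0.686, -0.174, 0.685, 0.174]
force: [-1.0, 0.4, -3.6]
grip_width: 0.26
```

```bash
python3 -m pendant '[[0,0,0,0.1,0,0,0],[0,0,0,0.15,0,0,0],[0,0,0,0.2,0,0,0],[0,0,0,0.25,0,0,0],[0,0,0,0.25,0,0,0]]'
```

```text
time_s: 8.0
eef_pos: [481.0, -21.0, 24.6]
ee_rot: [0.686, -0.174, 0.685, 0.174]
force: [0.1, 0.3, -3.6]
grip_width: 0.257
```

```bash
python3 -m pendant '[[0,0,0,0.1,0,0,0],[0,0,0,0.15,0,0,0],[0,0,0,0.2,0,0,0],[0,0,0,0.25,0,0,0],[0,0,0,0.25,0,0,0]]'
python3 - <<'E'
from h import *
s=vision.capture("side")
cv2.imwrite("pics/d2.png",cv2.resize(s[175:235,270:330],None,fx=8,fy=8,interpolation=2)[:,:,::-1])
E
```

```text
time_s: 8.62
eef_pos: [481.1, -20.9, 23.3]
ee_rot: [0.686, -0.175, 0.685, 0.174]
force: [-6.5, 2.9, 14.1]
grip_width: 0.256
```

View pics/d2.png

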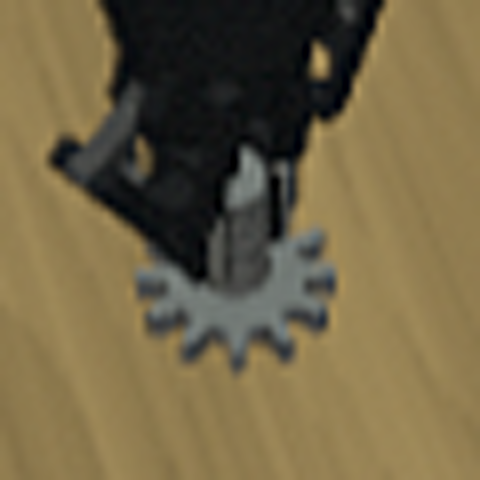

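Contact at TCP z of about 23.3 mm with 14 N. I'll release.

```bash
python3 -m pendant '[[0,0,0,0,0,0,0.3],[0,0,0,0,0,0,0.4],[0,0,0,0,0,0,0.7],[0,0,0,0,0,0,1],[0,0,0,0,0,0,1]]'
python3 - <<'E'
from h import *
s=vision.capture("side")
cv2.imwrite("pics/d3.png",cv2.resize(s[175:235,270:330],None,fx=8,fy=8,interpolation=2)[:,:,::-1])
E
```

```text
time_s: 9.3
eef_pos: [481.0, -21.0, 22.1]
ee_rot: [0.686, -0.174, 0.685, 0.174]
force: [-1.4, -0.2, 0.9]
grip_width: 0.989
```

View pics/d3.png

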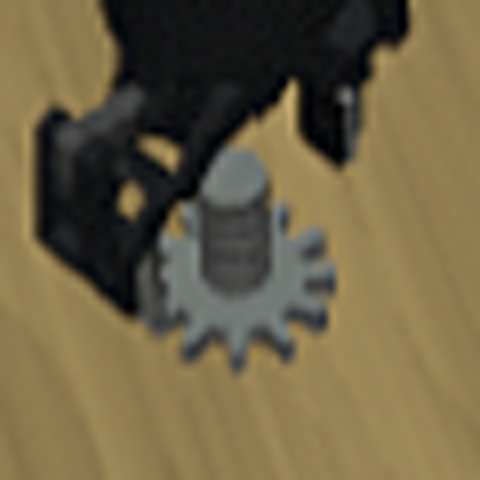

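Run:
```python
from h import *
row([481,-21,24],axes([0,0,-1],[.475,-.88,0]))
row([481,-21,24],axes([0,0,-1],[-.475,.88,0]))
print(pose()[2]["joints"])
```

```text
t 9.35 pos [481.  -21.   22.1] F [-0.4  0.5  1. ] grip 0.999
turn [1.574, 0.001, 0.0] shift cm [-0.19, 0.01, -0.0] deg 90.2
t 9.35 pos [481.  -21.   22.1] F [-0.4  0.5  1. ] grip 0.999
turn [-1.568, -0.0, 0.001] shift cm [-0.19, 0.01, -0.0] deg 89.8
[-2.87625551e-01  5.05539263e-01  1.84770680e+00 -1.10645311e-04
  7.87171732e-01 -7.85264175e-01]
```

```bash
python3 -m pendant '[[0.17,0,0,-0.2,0,0,1],[0.35,0,0,-0.2,0,0,1],[0.52,0,0,-0.2,0,0,1],[0.7,0,0,-0.2,0,0,1],[0.87,0,0,-0.2,0,0,1]]';python3 -m pendant '[[0.17,0,0,0,0,0,1],[0.35,0,0,0,0,0,1],[0.52,0,0,0,0,0,1],[0.7,0,0,0,0,0,1],[0.7,0,0,0,0,0,1]]'
python3 - <<'E'
from h import *
row([481,-21,24],axes([0,0,-1],[.475,-.88,0]))
E
```

```text
time_s: 9.98
eef_pos: [481.0, -21.0, 24.1]
ee_rot: [0.695, 0.133, 0.694, -0.133]
force: [1.2, 0.4, -0.8]
grip_width: 1.002
time_s: 10.6
eef_pos: [481.0, -21.0, 24.1]
ee_rot: [0.609, 0.361, 0.608, -0.361]
force: [0.3, -0.8, 0.4]
grip_width: 1.0
t 10.6 pos [481.  -21.   24.1] F [ 0.3 -0.8  0.4] grip 1.0
turn [0.005, 0.001, -0.001] shift cm [0.01, -0.0, -0.0] deg 0.3
```

```bash
python3 -m pendant '[[0,0,0,0,0,0,0.5],[0,0,0,0,0,0,0.3],[0,0,0,0,0,0,0.2],[0,0,0,0,0,0,0],[0,0,0,0,0,0,0]]' 20;python3 -m pendant '[[0,0,0,0,0,0,0],[0,0,0,0,0,0,0.4],[0,0,0,0,0,0,0.7],[0,0,0,0,0,0,1],[0,0,0,0,0,0,1]]'
python3 - <<'E'
from h import *
row([481,150,200],axes([0,0,-1],[.475,-.88,0]))
s=vision.capture("side")
cv2.imwrite("pics/d4.png",cv2.resize(s[175:235,270:330],None,fx=8,fy=8,interpolation=2)[:,:,::-1])
E
```

```text
time_s: 11.22
eef_pos: [481.1, -21.1, 24.1]
ee_rot: [0.608, 0.361, 0.607, -0.361]
force: [0.7, -0.3, -0.4]
grip_width: 0.261
time_s: 11.85
eef_pos: [481.0, -21.0, 24.1]
ee_rot: [0.608, 0.361, 0.607, -0.361]
force: [0.0, -0.4, 0.6]
grip_width: 0.993
t 11.85 pos [481.  -21.   24.1] F [ 0.  -0.4  0.6] grip 0.993
turn [0.004, 0.001, -0.001] shift cm [-17.59, 8.19, -15.01] deg 0.2
```

View pics/d4.png

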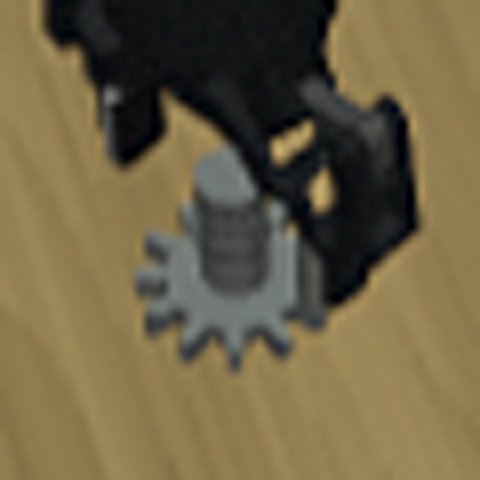

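```bash
python3 -m pendant '[[0,0,0,-6,0,0,1],[0,0,0,-12,0,0,1],[0,0,0,-15,3,-5,1],[0,0,0,-17,6,-11,1],[0,0,0,-17.6,9,-17,1]]'
python3 - <<'E'
from h import *
row([481,-21,24],axes([0,0,-1],[.475,-.88,0]))
s=vision.capture("side");t=vision.capture("top")
cv2.imwrite("pics/top5.png",t[:,:,::-1]);cv2.imwrite("pics/side5.png",s[:,:,::-1])
for n,P in(("top",[481,-21,12]),("side",[481,-21,12]),("top",[481,-21,64]),("side",[481,-21,64])):print(n,P,proj(n,P))
cv2.imwrite("pics/d5.png",np.hstack([cv2.resize(t[190:245,285:340],None,fx=7,fy=7,interpolation=2),cv2.resize(s[175:230,270:325],None,fx=7,fy=7,interpolation=2)])[:,:,::-1])
E
```

```text
time_s: 12.52
eef_pos: [479.2, 158.0, 199.6]
ee_rot: [0.609, 0.362, 0.607, -0.361]
force: [1.3, -0.7, 0.8]
grip_width: 1.0
t 12.53 pos [479.2 158.  199.6] F [ 1.3 -0.7  0.8] grip 1.0
turn [0.003, 0.002, -0.003] shift cm [17.57, -8.44, 15.78] deg 0.3
top [481, -21, 12] [[315.37758235 222.8621905 ]]
side [481, -21, 12] [[299.04280822 208.13825117]]
top [481, -21, 64] [[315.28559185 220.65107769]]
side [481, -21, 64] [[298.46520205 195.96088131]]
```

View pics/d5.png

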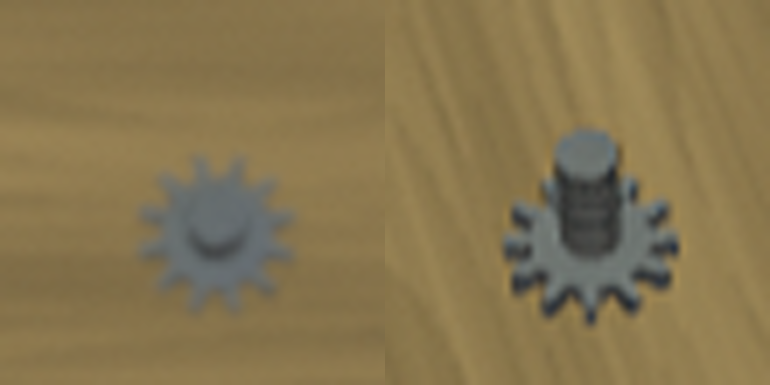

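```bash
cat > m.py <<'E'
from h import *
def im(n): return cv2.imread(f"pics/{n}.png").astype(np.float32)
def sample(img,n,P):
    uv=proj(n,P).astype(np.float32)
    return cv2.remap(img,uv[:,0].reshape(-1,1),uv[:,1].reshape(-1,1),cv2.INTER_CUBIC)[:,0]
def yb(v): return v[:,2]-v[:,0]   # red-blue: wood high, metal low
def gray(v): return v.mean(1)
def phase(img,n,c,z,r,N,f,arc=None):
    th=np.linspace(0,2*np.pi,720,endpoint=False)
    P=np.c_[c[0]+r*np.cos(th),c[1]+r*np.sin(th),np.full(720,z)]
    g=f(sample(img,n,P));F=np.fft.fft(g)/720
    k=F[N]; # g ~ cos(N th + arg): maxima at th=-arg/N
    return np.degrees(-np.angle(k)/N)%(360/N),2*abs(k),F[1],g
E
python3 - <<'E'
from m import *
t=im("top5");s=im("side5")
for n,img,x0,y0 in(("top",t,285,190),("side",s,270,175)):
    c=img[y0:y0+55,x0:x0+55];m=(c[:,:,2]-c[:,:,0])
    print(n,np.percentile(m,[1,5,50,90]))
    big=cv2.resize(m,None,fx=8,fy=8,interpolation=cv2.INTER_CUBIC)
    mask=(big<(np.percentile(m,2)+np.percentile(m,60))/2).astype(np.uint8)
    cs,_=cv2.findContours(mask,cv2.RETR_EXTERNAL,cv2.CHAIN_APPROX_NONE);k=max(cs,key=cv2.contourArea)
    uv=(k[:,0]+.5)/8-.5+[x0,y0]
    W=plane(n,uv,12)
    (cx,cy),r=cv2.minEnclosingCircle(W[:,:2].astype(np.float32));print("enc",cx,cy,r,"extent",W[:,:2].min(0),W[:,:2].max(0),(W.min(0)+W.max(0))/2)
    M=cv2.moments(plane(n,uv,8)[:,:2].astype(np.float32)[:,None]);print("centroid",M["m10"]/M["m00"],M["m01"]/M["m00"])
for c in([481,-21],[482,-21],[480,-22]):
  for n,img in(("top",t),("side",s)):
    for r in(27,29,31):
        p,a_,f1,_=phase(img,n,c,12,r,12,yb);print(n,c,r,"gap dir(max wood)",round(p,2),"amp",round(a_,1),"f1",np.round(f1,1))
E
```

```text
top [-10.  -4.  60.  65.]
enc 480.5428161621094 -21.521944046020508 33.010746002197266 extent [448.90079331 -52.83394801] [512.38607482  10.40116221] [480.64343406 -21.2163929   12.        ]
centroid 480.7906237792126 -21.16185464548376
side [-7. -3. 64. 67.]
enc 480.0675048828125 -15.111414909362793 48.231021881103516 extent [445.02727884 -62.07547385] [513.6215509   31.82344717] [479.32441487 -15.12601334  12.        ]
centroid 481.6751202706425 -15.442825322703092
top [481, -21] 27 gap dir(max wood) 29.1 amp 20.9 f1 (2-0.4j)
top [481, -21] 29 gap dir(max wood) 29.05 amp 23.1 f1 (1.8+0.1j)
top [481, -21] 31 gap dir(max wood) 29.07 amp 21.4 f1 (2.1+0.1j)
side [481, -21] 27 gap dir(max wood) 26.55 amp 5.1 f1 (1.4-3.1j)
side [481, -21] 29 gap dir(max wood) 27.26 amp 9.3 f1 (1.6-2.9j)
side [481, -21] 31 gap dir(max wood) 27.7 amp 11.6 f1 (3-1.9j)
top [482, -21] 27 gap dir(max wood) 29.03 amp 19.4 f1 (4.2-0.4j)
top [482, -21] 29 gap dir(max wood) 29.04 amp 21.6 f1 (3.4+0.1j)
top [482, -21] 31 gap dir(max wood) 29.09 amp 20.1 f1 (3.6+0.2j)
side [482, -21] 27 gap dir(max wood) 26.62 amp 5.2 f1 (2.3-3j)
side [482, -21] 29 gap dir(max wood) 26.69 amp 7.6 f1 (3.3-2.8j)
side [482, -21] 31 gap dir(max wood) 26.38 amp 7.7 f1 (5.5-2.2j)
top [480, -22] 27 gap dir(max wood) 29.2 amp 19.6 f1 (-0.4+1.5j)
top [480, -22] 29 gap dir(max wood) 29.15 amp 21.8 f1 (0.5+1.5j)
top [480, -22] 31 gap dir(max wood) 29.09 amp 20.3 f1 (0.5+1.7j)
side [480, -22] 27 gap dir(max wood) 27.62 amp 6.9 f1 (0.5-2.5j)
side [480, -22] 29 gap dir(max wood) 28.15 amp 13.8 f1 (0.3-1.5j)
side [480, -22] 31 gap dir(max wood) 28.56 amp 19.0 f1 (0.6+0.3j)
```

Run:
```python
from m import *
t=im("top5");s=im("side5")
def z(im,x,y,w,h,f): return np.clip((cv2.resize(im[y:y+h,x:x+w],None,fx=f,fy=f,interpolation=2)-30)*1.6,0,255)
cv2.imwrite("pics/mz.png",np.hstack([z(t,374,165,46,66,8.5),z(s,320,255,46,66,8.5)]))
for n,img,x0,y0,w,h in(("top",t,372,170,55,64),("side",s,318,255,77,54)):
    c=img[y0:y0+h,x0:x0+w];m=(c[:,:,2]-c[:,:,0])
    big=cv2.resize(m,None,fx=8,fy=8,interpolation=cv2.INTER_CUBIC)
    lo=np.percentile(m,25);mask=(big<(lo+60)/2).astype(np.uint8)
    mask=cv2.morphologyEx(mask,cv2.MORPH_OPEN,np.ones((70,70),np.uint8))
    cs,_=cv2.findContours(mask,cv2.RETR_EXTERNAL,cv2.CHAIN_APPROX_NONE);k=max(cs,key=cv2.contourArea)
    uv=(k[:,0]+.5)/8-.5+[x0,y0];W=plane(n,uv,9)[:,:2].astype(np.float32)
    rc=cv2.minAreaRect(W);print(n,rc,cv2.boxPoints(rc).round(1).tolist())
for y0,c0 in((0,0),):
  for n,img in(("top",t),("side",s)):
    for c in([571.4,-275.5],[571.4,-274],[570,-275]):
      for r in(18,20,22):
        p,a_,f1,_=phase(img,n,c,30,r,8,gray);print(n,c,r,"gap dir",round(p,2),"amp",round(a_,1),"f1",np.round(f1,1))
```

```text
top ((554.7972412109375, -270.44744873046875), (91.05352783203125, 154.63572692871094), 77.62370300292969) [[469.5, -298.29998779296875], [620.5999755859375, -331.5], [640.0999755859375, -242.60000610351562], [489.0, -209.39999389648438]]
side ((553.5096435546875, -272.6142883300781), (93.4859619140625, 153.6134033203125), 77.43460845947266) [[468.3999938964844, -301.5], [618.2999877929688, -334.8999938964844], [638.5999755859375, -243.6999969482422], [488.70001220703125, -210.3000030517578]]
top [571.4, -275.5] 18 gap dir 39.84 amp 1.9 f1 (1.7+5.8j)
top [571.4, -275.5] 20 gap dir 39.62 amp 3.8 f1 (0.6+5.9j)
top [571.4, -275.5] 22 gap dir 39.76 amp 5.1 f1 (-0.2+5.7j)
top [571.4, -274] 18 gap dir 37.58 amp 5.9 f1 (1.4+3.9j)
top [571.4, -274] 20 gap dir 37.79 amp 9.2 f1 (0.7+3.6j)
top [571.4, -274] 22 gap dir 38.08 amp 10.4 f1 (0.1+3.5j)
top [570, -275] 18 gap dir 38.2 amp 3.5 f1 (-0.2+5j)
top [570, -275] 20 gap dir 38.57 amp 5.3 f1 (-1.2+5.2j)
top [570, -275] 22 gap dir 38.58 amp 6.4 f1 (-2.3+5.3j)
side [571.4, -275.5] 18 gap dir 13.18 amp 3.2 f1 (5.2-7.1j)
side [571.4, -275.5] 20 gap dir 40.86 amp 3.3 f1 (7-9.9j)
side [571.4, -275.5] 22 gap dir 39.12 amp 10.1 f1 (7.1-10.6j)
side [571.4, -274] 18 gap dir 16.37 amp 5.6 f1 (5-7.9j)
side [571.4, -274] 20 gap dir 29.93 amp 2.3 f1 (5.9-10.3j)
side [571.4, -274] 22 gap dir 35.09 amp 3.1 f1 (7-13.8j)
side [570, -275] 18 gap dir 24.09 amp 3.8 f1 (5-7.3j)
side [570, -275] 20 gap dir 32.91 amp 6.0 f1 (4.8-10.8j)
side [570, -275] 22 gap dir 35.34 amp 9.1 f1 (3.9-12j)[ WARN:0@0.636] global loadsave.cpp:1063 imwrite_ Unsupported depth image for selected encoder is fallbacked to CV_8U.
```

View pics/mz.png

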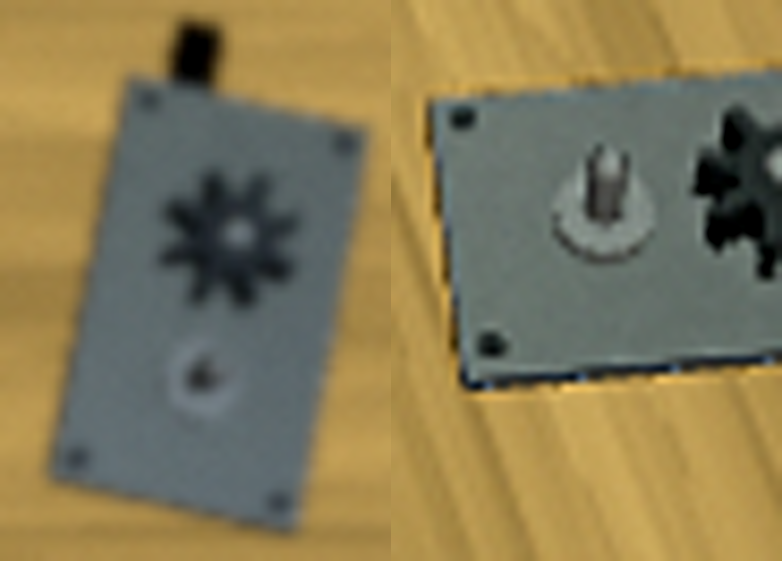

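Run:
```python
from m import *
t=im("top5");s=im("side5")
M=lambda x,y:(x/8.5+373.56,y/8.5+164.56)
N=lambda x,y:((x-391)/8.5+319.56,y/8.5+254.56)
print("shoulder top",plane("top",[M(203,378)],16),"side",plane("side",[N(605,213)],16))
print("tip side",plane("side",[N(608,148)],44))
print("screws top",plane("top",[M(148,98),M(345,142),M(278,502),M(75,460)],10).round(1).tolist())
print("screws side",plane("side",[N(462,118),N(491,345)],10).round(1).tolist())
# pinion: iterate f1->0 using top at tooth radius
c=np.array([571.,-272.])
for n,img in(("top",t),("side",s)):
  c=np.array([571.,-273.])
  for it in range(15):
    def f(c):
        v=sum(phase(img,n,c,30,r,8,gray)[2] for r in(20,22,24,26));return np.array([v.real,v.imag])
    J=np.c_[(f(c+[1,0])-f(c-[1,0]))/2,(f(c+[0,1])-f(c-[0,1]))/2]
    c=c-np.clip(np.linalg.solve(J,f(c)),-1,1)
  print(n,"pinion",c.round(2),[ (round(p,2),round(a_,1)) for p,a_,_,_ in (phase(img,n,c,30,r,8,gray) for r in(16,18,20,22,24))])
# same for gear as check of method
for n,img in(("top",t),):
  c=np.array([481.,-21.])
  for it in range(15):
    def f(c):
        v=sum(phase(img,n,c,12,r,12,yb)[2] for r in(30,32,34,36));return np.array([v.real,v.imag])
    J=np.c_[(f(c+[1,0])-f(c-[1,0]))/2,(f(c+[0,1])-f(c-[0,1]))/2]
    c=c-np.clip(np.linalg.solve(J,f(c)),-1,1)
  print("gear",c)
  c=np.array([524.,-265.])
  for it in range(15):
    def f(c):
        v=sum(phase(img,n,c,16,r,8,gray)[2] for r in(12,13,14,15));return np.array([v.real,v.imag])
    J=np.c_[(f(c+[1,0])-f(c-[1,0]))/2,(f(c+[0,1])-f(c-[0,1]))/2]
    c=c-np.clip(np.linalg.solve(J,f(c)),-1,1)
  print("shoulder",c)
```

```text
shoulder top [[ 524.68169416 -264.52055769   16.        ]] side [[ 523.13727651 -264.73405555   16.        ]]
tip side [[ 524.23550449 -259.78985598   44.        ]]
screws top [[626.7, -248.5, 10.0], [611.7, -319.1, 10.0], [482.0, -291.4, 10.0], [496.0, -220.0, 10.0]]
screws side [[495.9, -220.2, 10.0], [480.4, -290.8, 10.0]]
top pinion [ 571.18 -271.66] [(np.float32(37.78), np.float32(6.0)), (np.float32(37.46), np.float32(10.8)), (np.float32(37.48), np.float32(14.4)), (np.float32(37.61), np.float32(14.7)), (np.float32(37.78), np.float32(11.7))]
side pinion [ 568.45 -280.02] [(np.float32(38.19), np.float32(1.7)), (np.float32(37.17), np.float32(11.4)), (np.float32(37.55), np.float32(24.9)), (np.float32(37.71), np.float32(31.9)), (np.float32(37.52), np.float32(26.1))]
gear [479.7066672  -21.04140235]
shoulder [ 524.04002952 -264.2848503 ]
```

The top view shows the gear standing at crop (216,233). Measured centre is (480.6,-21.2) against the known (481,-21), so the camera bias is under 1 mm. Its teeth point to 14° mod 30. In the mech views the shoulder is at (203,378) and the pinion at (231,240). That gives an arbor at about (524.5,-264.2), and a mesh that needs teeth at about 14.6° mod 30. I'll regrip with the same yaw.

```bash
python3 -m pendant '[[0,0,0,1.5,-2.8,5.2,1],[0,0,0,3,-5.6,10.5,1],[0,0,0,6,-8.4,15.7,1],[0,0,0,10,-8.44,15.78,1],[0,0,0,10,-8.44,15.78,1]]'
python3 - <<'E'
from h import *
row([481,-21,26],axes([0,0,-1],[.475,-.88,0]))
E
```

```text
time_s: 13.25
eef_pos: [478.9, -23.2, 96.4]
ee_rot: [0.606, 0.361, 0.609, -0.362]
force: [-0.6, -0.3, 0.6]
grip_width: 0.995
t 13.25 pos [478.9 -23.2  96.4] F [-0.6 -0.3  0.6] grip 0.995
turn [0.002, -0.003, 0.003] shift cm [7.04, 0.31, -0.07] deg 0.3
```

```bash
python3 -m pendant '[[0,0,0,2,0.1,0,1],[0,0,0,4,0.1,0,1],[0,0,0,6,0.1,0,1],[0,0,0,7,0.1,0,1],[0,0,0,7,0.1,0,1]]'
python3 - <<'E'
from h import *
row([481,-21,26],axes([0,0,-1],[.475,-.88,0]))
E
```

```text
time_s: 13.88
eef_pos: [481.8, -22.0, 29.0]
ee_rot: [0.609, 0.361, 0.607, -0.361]
force: [-1.1, -0.0, 0.1]
grip_width: 1.001
t 13.88 pos [481.8 -22.   29. ] F [-1.1 -0.   0.1] grip 1.001
turn [0.004, 0.001, -0.001] shift cm [0.3, -0.03, -0.13] deg 0.3
```

```bash
python3 -m pendant '[[0,0,0,0.1,0,-0.1,1],[0,0,0,0.1,-0.02,-0.1,1],[0,0,0,0.1,-0.02,-0.1,1],[0,0,0,0.1,-0.02,-0.1,1],[0,0,0,0.1,-0.02,-0.1,1]]'
python3 - <<'E'
from h import *
row([481,-21,26],axes([0,0,-1],[.475,-.88,0]))
E
```

```text
time_s: 14.5
eef_pos: [480.9, -21.5, 27.4]
ee_rot: [0.608, 0.361, 0.607, -0.361]
force: [0.1, -0.5, 0.2]
grip_width: 1.001
t 14.5 pos [480.9 -21.5  27.4] F [ 0.1 -0.5  0.2] grip 1.001
turn [0.004, 0.001, -0.001] shift cm [0.14, 0.03, -0.03] deg 0.2
```

```bash
python3 -m pendant '[[0,0,0,0.14,0.03,-0.03,1],[0,0,0,0.14,0.03,-0.03,0.5],[0,0,0,0.14,0.03,-0.03,0.2],[0,0,0,0.14,0.03,-0.03,0],[0,0,0,0.14,0.03,-0.03,0]]' 50;  python3 -m pendant '[[0,0,0,0,0,0,0],[0,0,0,-0.3,0,0,0],[0,0,0,-1,0,0,0],[0,0,0,-2,0,0,0],[0,0,0,-3,0,0,0]]';python3 - <<'E'
from h import *
row([524.5,-264.2,100],axes([0,0,-1],[.475,-.88,0]))
E
```

```text
time_s: 15.12
eef_pos: [481.1, -21.1, 26.1]
ee_rot: [0.608, 0.361, 0.607, -0.361]
force: [0.2, -0.4, 1.1]
grip_width: 0.263
time_s: 15.75
eef_pos: [481.0, -21.0, 56.8]
ee_rot: [0.608, 0.361, 0.607, -0.361]
force: [0.3, 0.7, -3.2]
grip_width: 0.259
t 15.75 pos [481.  -21.   56.8] F [ 0.3  0.7 -3.2] grip 0.259
turn [0.004, 0.001, -0.001] shift cm [-4.3, -7.81, 23.44] deg 0.2
```

```bash
python3 -m pendant '[[0,0,0,-4.3,-1,3,0],[0,0,0,-4.3,-3,9,0],[0,0,0,-4.3,-5,15,0],[0,0,0,-4.3,-6.8,20.5,0],[0,0,0,-4.3,-7.81,23.44,0]]';  python3 -m pendant '[[0,0,0,0,0,0,0],[0,0,0,0,0,0,0],[0,0,0,0,0,0,0],[0,0,0,0,0,0,0],[0,0,0,0,0,0,0]]';python3 - <<'E'
from h import *
row([524.5,-264.2,74],axes([0,0,-1],[.475,-.88,0]))
s=vision.capture("side");t=vision.capture("top")
cv2.imwrite("pics/e.png",np.hstack([cv2.resize(t[160:230,370:420],None,fx=8,fy=8,interpolation=2),cv2.resize(s[225:295,320:370],None,fx=8,fy=8,interpolation=2)])[:,:,::-1])
E
```

```text
time_s: 16.38
eef_pos: [524.3, -267.1, 99.6]
ee_rot: [0.608, 0.362, 0.607, -0.362]
force: [1.0, 0.2, -2.5]
grip_width: 0.258
time_s: 17.0
eef_pos: [524.5, -263.8, 99.2]
ee_rot: [0.608, 0.361, 0.608, -0.361]
force: [0.5, -0.1, -3.4]
grip_width: 0.263
t 17.0 pos [ 524.5 -263.8   99.2] F [ 0.5 -0.1 -3.4] grip 0.263
turn [0.004, 0.001, -0.001] shift cm [2.52, -0.02, 0.03] deg 0.2
```

View pics/e.png

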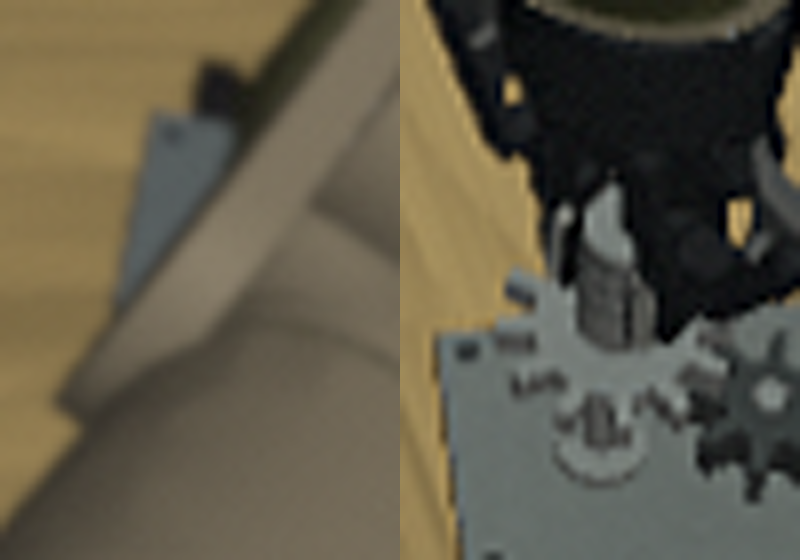

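```bash
python3 - <<'E'
from h import *
for z in(16,30,44,86,138): print(z,(proj("side",[524.5,-264,z])[0]-[319.5,224.5])*8+[400,0])
E
python3 -m pendant '[[0,0,0,0.7,-0.02,0.03,0],[0,0,0,1.4,-0.02,0.03,0],[0,0,0,2,-0.02,0.03,0],[0,0,0,2.5,-0.02,0.03,0],[0,0,0,2.5,-0.02,0.03,0]]'
python3 - <<'E'
from h import *
row([524.5,-264.2,66],axes([0,0,-1],[.475,-.88,0]))
s=vision.capture("side")
cv2.imwrite("pics/e2.png",cv2.resize(s[235:295,320:390],None,fx=10,fy=10,interpolation=2)[:,:,::-1])
E
```

```text
16 [605.32865168 437.63344297]
30 [607.88565573 414.83690644]
44 [610.49612721 391.5399823 ]
86 [618.66490527 318.48355263]
138 [629.53753024 220.88069922]
time_s: 17.73
eef_pos: [524.2, -264.5, 73.7]
ee_rot: [0.608, 0.361, 0.608, -0.361]
force: [0.7, -0.2, -2.0]
grip_width: 0.262
t 17.73 pos [ 524.2 -264.5   73.7] F [ 0.7 -0.2 -2. ] grip 0.262
turn [0.004, 0.0, -0.001] shift cm [0.77, 0.04, -0.01] deg 0.2
```

View pics/e2.png

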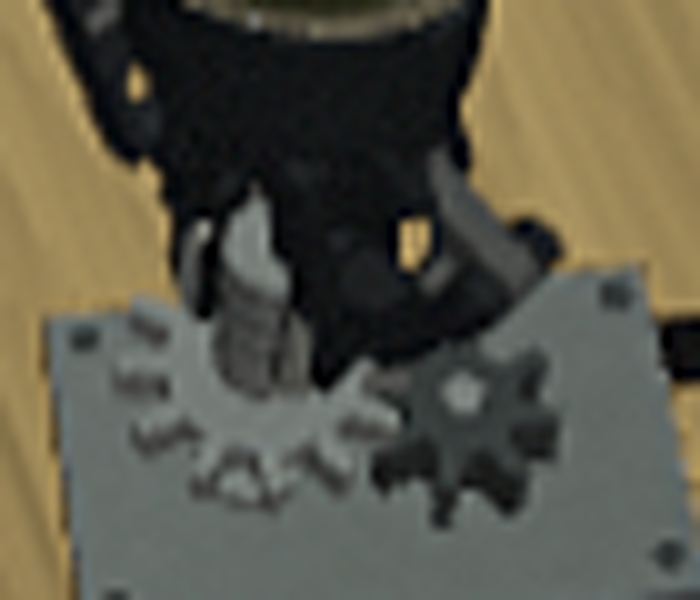

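Relative to the arbor, the gear's column offset in the side view matches the projections to within about 0.2 px, so I'll lower it gently over the arbor.

```bash
python3 -m pendant '[[0,0,0,0.2,0.04,-0.01,0],[0,0,0,0.4,0.04,-0.01,0],[0,0,0,0.6,0.04,-0.01,0],[0,0,0,0.8,0.04,-0.01,0],[0,0,0,0.8,0.04,-0.01,0]]'
python3 - <<'E'
from h import *
row([524.5,-264.2,58],axes([0,0,-1],[.475,-.88,0]))
print(pose()[2]["wrist_torque"])
E
```

```text
time_s: 18.4
eef_pos: [524.6, -264.3, 65.9]
ee_rot: [0.608, 0.361, 0.608, -0.361]
force: [0.2, -0.4, -2.8]
grip_width: 0.261
t 18.4 pos [ 524.6 -264.3   65.9] F [ 0.2 -0.4 -2.8] grip 0.261
turn [0.004, 0.001, -0.001] shift cm [0.79, -0.01, -0.01] deg 0.2
[-0.03310728 -0.05788225  0.02065229]
```

```bash
python3 -m pendant '[[0,0,0,0.2,0,0,0],[0,0,0,0.4,0,0,0],[0,0,0,0.6,0,0,0],[0,0,0,0.75,0,0,0],[0,0,0,0.75,0,0,0]]'
python3 - <<'E'
from h import *
row([524.5,-264.2,58],axes([0,0,-1],[.475,-.88,0]))
print(pose()[2]["wrist_torque"])
E
```

```text
time_s: 19.02
eef_pos: [524.7, -264.3, 58.5]
ee_rot: [0.608, 0.361, 0.608, -0.361]
force: [-0.6, -0.8, -3.6]
grip_width: 0.261
t 19.02 pos [ 524.7 -264.3   58.5] F [-0.6 -0.8 -3.6] grip 0.261
turn [0.004, 0.001, -0.001] shift cm [0.05, -0.01, -0.01] deg 0.2
[ 0.01118352 -0.00463424 -0.01344251]
```

The gear is on the arbor with no force. Next, the tooth engagement zone at TCP z of about 56 mm.

```bash
python3 -m pendant '[[-0.005,0,0,0.1,0,0,0],[-0.005,0,0,0.2,0,0,0],[-0.005,0,0,0.3,0,0,0],[-0.005,0,0,0.4,0,0,0],[-0.005,0,0,0.4,0,0,0]]'
python3 - <<'E'
from h import *
row([524.5,-264.2,42],axes([0,0,-1],[.475,-.88,0]))
print(pose()[2]["wrist_torque"])
E
```

```text
time_s: 19.65
eef_pos: [524.7, -264.3, 54.5]
ee_rot: [0.609, 0.36, 0.608, -0.36]
force: [-0.2, 0.8, -2.5]
grip_width: 0.264
t 19.65 pos [ 524.7 -264.3   54.5] F [-0.2  0.8 -2.5] grip 0.264
turn [0.009, 0.001, -0.001] shift cm [1.25, -0.01, -0.02] deg 0.5
[-0.01711987 -0.00330873  0.0017595 ]
```

```bash
python3 -m pendant '[[0,0,0,0.15,0,0,0],[0,0,0,0.3,0,0,0],[0,0,0,0.4,0,0,0],[0,0,0,0.5,0,0,0],[0,0,0,0.5,0,0,0]]'
python3 - <<'E'
from h import *
row([524.5,-264.2,42],axes([0,0,-1],[.475,-.88,0]))
print(pose()[2]["wrist_torque"])
E
```

```text
time_s: 20.27
eef_pos: [524.7, -264.3, 49.5]
ee_rot: [0.609, 0.36, 0.608, -0.36]
force: [0.8, 0.1, -2.2]
grip_width: 0.268
t 20.27 pos [ 524.7 -264.3   49.5] F [ 0.8  0.1 -2.2] grip 0.268
turn [0.009, 0.001, -0.001] shift cm [0.75, -0.02, -0.02] deg 0.5
[ 0.01457712  0.00611232 -0.00654123]
```

```bash
python3 -m pendant '[[0,0,0,0.15,0,0,0],[0,0,0,0.3,0,0,0],[0,0,0,0.45,0,0,0],[0,0,0,0.6,0,0,0],[0,0,0,0.65,0,0,0]]';python3 -m pendant '[[0,0,0,0.05,0,0,0],[0,0,0,0.05,0,0,0],[0,0,0,0.1,0,0,0],[0,0,0,0.1,0,0,0],[0,0,0,0.1,0,0,0]]'
python3 - <<'E'
from h import *
row([524.5,-264.2,42],axes([0,0,-1],[.475,-.88,0]))
print(pose()[2]["wrist_torque"])
s=vision.capture("side")
cv2.imwrite("pics/e3.png",cv2.resize(s[235:295,320:390],None,fx=10,fy=10,interpolation=2)[:,:,::-1])
E
```

```text
time_s: 20.9
eef_pos: [524.7, -264.3, 43.0]
ee_rot: [0.609, 0.36, 0.608, -0.36]
force: [-0.4, -0.5, -3.0]
grip_width: 0.263
time_s: 21.52
eef_pos: [524.7, -264.3, 42.1]
ee_rot: [0.609, 0.36, 0.608, -0.36]
force: [0.0, 0.3, -3.4]
grip_width: 0.26
t 21.52 pos [ 524.7 -264.3   42.1] F [ 0.   0.3 -3.4] grip 0.26
turn [0.009, 0.001, -0.001] shift cm [0.01, -0.01, -0.02] deg 0.5
[-0.00085336  0.02962052  0.02117261]
```

View pics/e3.png

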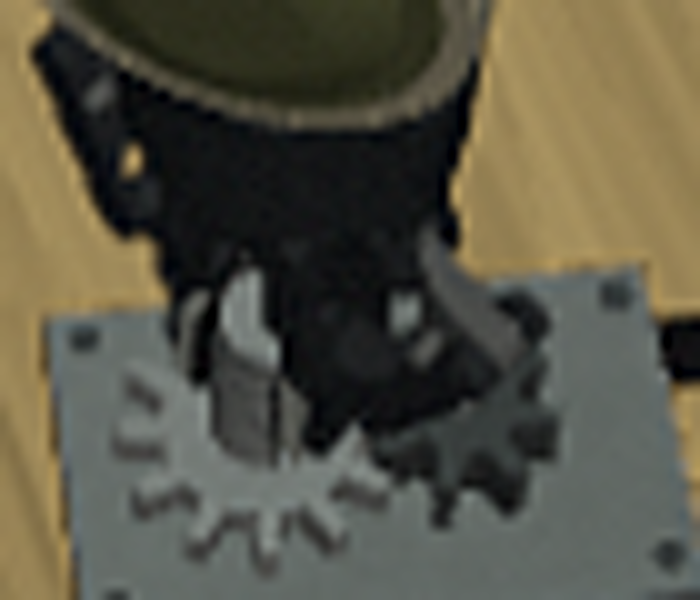

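Meshed and almost down, with no side force. I'll seat it on the shoulder.

```bash
python3 -m pendant '[[0,0,0,0.05,0,0,0],[0,0,0,0.1,0,0,0],[0,0,0,0.1,0,0,0],[0,0,0,0.1,0,0,0],[0,0,0,0.1,0,0,0]]'
```

```text
time_s: 22.2
eef_pos: [524.8, -264.4, 42.0]
ee_rot: [0.609, 0.36, 0.608, -0.36]
force: [-3.4, 2.3, 6.7]
grip_width: 0.259
```

```bash
python3 -m pendant '[[0,0,0,-0.05,0,0,0.3],[0,0,0,-0.1,0,0,0.4],[0,0,0,-0.1,0,0,0.7],[0,0,0,-0.1,0,0,1],[0,0,0,-0.1,0,0,1]]'; python3 -m pendant '[[0,0,0,-3,0,0,1],[0,0,0,-7,0,0,1],[0,0,0,-12,0,0,1],[0,0,0,-14,-4,-6,1],[0,0,0,-14,-8,-12,1]]';python3 -m pendant '[[0,0,0,0,-2,-5,1],[0,0,0,0,-4,-10,1],[0,0,0,0,-5,-12,1],[0,0,0,0,-5,-12,1],[0,0,0,0,-5,-12,1]]'
python3 - <<'E'
from h import *
s=vision.capture("side");t=vision.capture("top")
cv2.imwrite("pics/top9.png",t[:,:,::-1]);cv2.imwrite("pics/side9.png",s[:,:,::-1])
cv2.imwrite("pics/e4.png",np.hstack([cv2.resize(t[160:235,370:420],None,fx=7,fy=7,interpolation=2),cv2.resize(s[235:310,320:384],None,fx=7,fy=7,interpolation=2)])[:,:,::-1])
for n in("top","side"):
  for z in (12+16,80):print(n,z,proj(n,[524.7,-264.3,z]))
E
```

```text
time_s: 22.82
eef_pos: [524.7, -264.3, 42.1]
ee_rot: [0.609, 0.36, 0.608, -0.36]
force: [-0.5, 0.3, -0.0]
grip_width: 0.999
time_s: 23.45
eef_pos: [414.8, -207.3, 182.1]
ee_rot: [0.61, 0.359, 0.607, -0.36]
force: [0.3, -0.4, 0.2]
grip_width: 0.999
time_s: 24.08
eef_pos: [314.7, -127.4, 181.2]
ee_rot: [0.61, 0.36, 0.608, -0.36]
force: [-0.1, -0.3, 0.2]
grip_width: 0.999
top 28 [[398.24733318 208.38422945]]
top 80 [[402.28710053 205.44358723]]
side 28 [[345.56225887 276.84895374]]
side 80 [[346.81111087 265.7383097 ]]
```

View pics/e4.png

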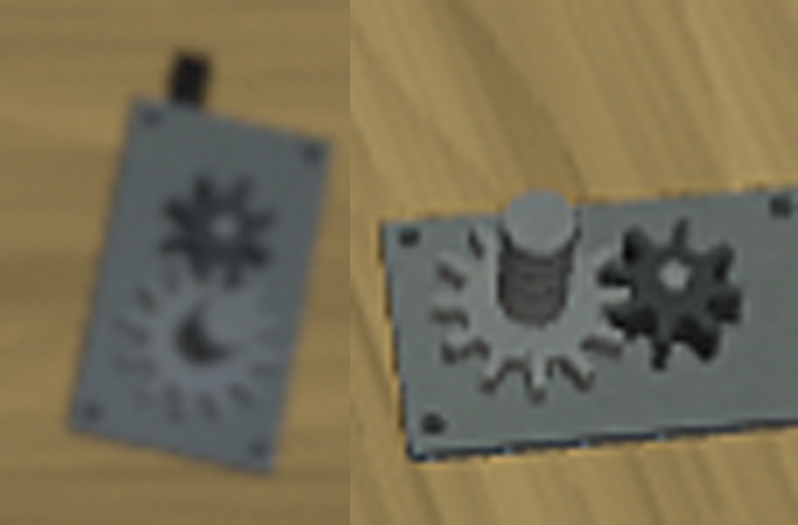

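View pics/side9.png

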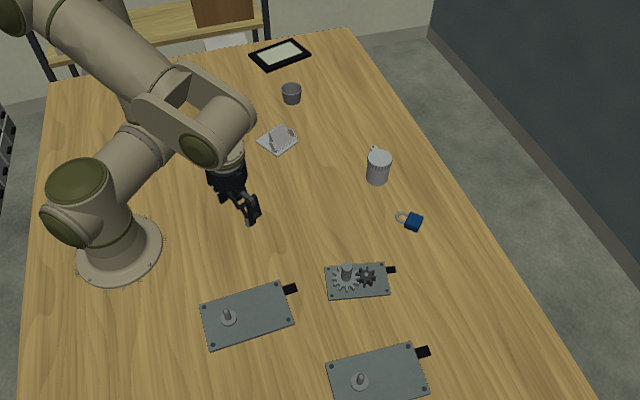

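The side view has the stem top at (346.4,265.3), where a home, upright gear predicts (346.8,265.7). The teeth mesh with the pinion and the bystanders haven't moved, so I'm handing the job in.

Run:
```python
from rig import job
print(job.finish_job())
```

```text
the job is handed in; nothing more can be done
None
```

The gear is on the small lock plate's arbor, meshed with the pinion, and I handed the job in at about 24 s of the 64 s allowed.

- **What I did:** I drew the gear out of the stand along its stem and set it upright on bare table at (481, -21) mm. I let go, gave it a light squeeze after a quarter turn of the gripper to centre it, and backed the arm off to measure its tooth angle. Then I took it again and lowered it over the arbor with the teeth aligned, so it needed only about 0.3° of turn and no rocking. It sank with no contact force until it reached the shoulder, and I let go there.
- **Last checks:** Seating contact was about 7 N, at the tool height expected for fully home (42.0 mm). In the last side picture the stem top is within about 0.6 px of where a home, upright gear should be. The teeth are visibly interleaved, and the arm is clear of the plate.
- **Other things on the table:** They look unmoved in the last side picture. The key is not visible in that view, and I did not check it again in the last top picture, but nothing went near it.
- **What disagreed:** The gear sat about 8 mm farther along its axis than the stand's base corners predicted, so I used its stem position from the two cameras instead. The side camera placed the pinion about 8 mm from where the top camera did, and showed a shift of about 0.7 px (1.7 mm) at the arbor. I positioned by the top camera and by comparing the gear directly with the arbor.

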